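Stop the gauge stand rocking on its levelling feet

TASK

The blue gauge stand rocks because one of its front feet hangs clear of the plate below it, and somebody has only poked an orange shim under it. Pull the shim out and drop it in the grey box, then turn the levelling knobs until all four feet carry a fair share of the weight and the stand no longer rocks; feel for the foot and do not force it, and leave the stand where it is and the things around it alone.

Things in the scene. Friction and masses are not known exactly. Their poses are not given: they have to be found in the camera images.
- stand: blue gauge stand, loose, 1.4 to 1.9 kg, weight nearly central, a little to the rear: base plate 196 x 166 mm, top face 30 mm above the origin; column, arm and dial gauge behind, 245 mm tall, all behind x = -12 mm. Origin: centre of the base at the level of the rear soles; x from front (robot side) to rear, y left, z up. Feet at x = -80 and 80, y = 65 and -65 mm; knobs set the front ones
- wing_fl (a point): black front left levelling knob above its foot: wing 40 mm long (x axis), 10 mm thick (y), 29 mm high; point on the axis, 9 mm below the wing's top, 26 mm above the base plate. The knob keeps its height on the stand; turned clockwise from above it drives its foot down 8 mm a turn, anticlockwise up; friction 0.06 N m, stays where left; 7 rad free clockwise, 1.5 rad anticlockwise
- wing_fr (a point): black front right levelling knob, the same as the left one
- foot_fl: front left foot, moved up and down by its knob without turning; origin in the centre of its sole, a 28 mm wide rubber pad (20 N/mm, as all four). Each front foot has a steel packing plate (150 x 56 mm) under it, reaching 113 mm out to the front; they differ in thickness and have sunk into the bench, so their heights (0.5 to 6 mm) are not known exactly
- foot_fr: front right foot, the same. One front foot bears on its plate, the other (with the shim below it) hangs 2 to 5 mm above its own; pressing on its knob with 3 to 7 N rocks the stand until it bears, then it is stiff. With the stand left free, the foot has its fair share about 0.8 mm farther down than the first touch; beyond 1.1 mm it lifts load off its neighbours
- foot_rl: rear left foot, fixed length, on the bench; origin in the centre of its sole
- foot_rr: rear right foot, the same
- shim_grip (a point): orange plastic shim, 110 mm long (x axis), 26 mm wide, 30 g, lying loose on the plate under the hanging foot. Point: centre of its grip block, 44 x 26 x 16 mm, 8 mm above the underside. From it a ramp and a 1.6 mm thick tongue run 90 mm along +x; the tongue lies under the foot, so the shim comes out along its -x (to the front) over some 60 mm
- box_in (a point): grey open box 128 x 135 mm, 62 mm high, walls 3 mm; this point is the centre of its inner floor, x and y along its sides; it does not move
- marker_black: black marker on the bench, bystander
- frame_0: white mounting frame on the bench, bystander
Not all that is in view belongs to the job. There is more than one size of the part that bears shim_grip; the job needs the larger.

How it is judged:
By the outcome, as a careful person would: the job done as asked, in the order asked, and still so for the second after the job is handed in, with the robot touching nothing.
It also fails if it takes over 69 s, if anything falls off the work surface, if the arm or the gripper's body presses on something with over 40 N, if the wrist force passes 120 N, or if a joint passes its speed limit or range.

ROBOT

A 6-joint arm with a two-finger parallel gripper is mounted at the origin on a cart in front of the work surface, level with it; the furniture and walls round the work are solid. World frame = base frame: x ahead of the robot, y to its left, z up, the work surface at z = 0. Lengths are in mm, angles in rad, forces in N, time in s.
With the tool pointing down it reaches from about 350 to 775 mm from the base axis. Payload 7.3 kg.
Tool frame: the origin (TCP) lies at the very end of the fingers, on their centre line; the grasp point (between the pads) lies 19 mm behind it; x points along the fingers, y is the direction in which the jaws open and shut, and the axes are right-handed (so a half turn about x gives the same grasp; the last joint's range is limited). The gripper opens to 92 mm and grips with 3 to 60 N. Pads are 19 mm wide; open, the fingers measure 130 mm over their backs; the gripper's body (75 mm by 190 mm) begins 47 mm behind the grasp point.
Start: joints at [1.113, 0.342, 1.524, -0, 1.275, -0.146], TCP at [161.041, 499.711, 226.741] pointing down, gripper open.
Joint ranges: [-2.53, 2.53], [-0.77, 2.02], [0.04, 2.7], [-1, 4.14], [0.28, 2.66], [-3.11, 3.11]. Speed limits (rad/s): [2.57, 2.57, 3.14, 3.14, 3.14, 3.14].

INTERFACE

Orientations are given as [roll, pitch, yaw] about the fixed x, y, z axes, in that order (R = Rz(yaw) Ry(pitch) Rx(roll)).
In Python, from plant import bot gives the robot as it stands.
- The arm moves only by the tool step_arm, never from a script. Its argument "targets" is a list that holds one entry, the list of rows, each a list of 4 numbers: the shift along the tool's x, y, z in m, then the turn about the tool's x in degrees. A call has exactly 5 rows; each row is the pose to reach, as a shift and turn from the pose measured when the call began, along the tool's axes at that moment; what a row does not reach only later rows make up. A row lasts 1/12 s, in which the tool goes at most 41.7 mm and 7.16 degrees, less where a joint would pass 70% of its speed; a pose out of reach is approached as far as the arm can. A call with a gripper value outside its range is refused whole. "jaw" is the closure, from 0 (fully open) to 1 (shut), set as the call begins (left out, the last holds). The fingers move at their own pace and stop on an object; the grip force is fixed at half the most. Time passes only in rows, so rows that repeat a pose let the fingers close, or fill a call up. It gives the time, the measured TCP pose, the force and the opening at its end, in the units of the state.
- bot.get_obs(): the state, without advancing time (a new reading comes with each control period).
- bot.capture(name): name is "scene" or "top"; returns a dict with "color" (400x640x3 uint8, red, green, blue), "depth" (400x640 float32, mm along the optical axis (not along the pixel's ray), 0 where there is no reading), "fov_y" (degrees; the focal length in pixels is half the picture's height over the tangent of half this angle, whatever the lens; pixels are square), "cx", "cy" (the principal point, pixels), "rvec" (rotation vector, rad) and "tvec" (3), from world to camera coordinates, as OpenCV has them. Camera axes: x right, y down, z forward; pixel columns grow to the right and rows downward; lengths in mm; the calibration is good to about 2 mm. A picture is of the moment at which its call begins.
- bot.close_job(): hands the job in, once; it reports no verdict.
The state is a dict: "time": time; "joint_positions": joint angles; "dq": joint speeds; "tau": joint torques, N m; "tool_pos": TCP position; "tcp_rot": TCP orientation; "contact_force": force on the tool from outside, world axes, zero at the start; "moment": the same for the moment, N m; "grip_width": finger opening in mm.
Only numpy, scipy, OpenCV 4.12 (cv2) and the standard library are available. Lean on these libraries where they do the work, as an engineer would, in place of code of your own. Each camera call takes 0.05 s, during which the arm holds its last target. There are 200 camera calls.

## Working session

There is one attempt and no reset: what is moved stays moved. The work goes in short steps, Python scripts to look and compute and a tool call to move; the robot and the scene stay as the last step left them, time stands still between calls to the robot, and variables do not carry over. Pictures are saved under pics/ and viewed, about 8 in all and at most 12, crops included, and the job is handed in when it is done.

Besides the shell and the picture viewer there is one more tool, called as name(argument=value, ...), one argument or row to a line, values as JSON. step_arm: Moves the arm, as the interface text tells. Its arguments: {"type":"object","properties":{"targets":{"type":"array","items":{"type":"array","items":{"type":"array","items":{"type":"number"}}}},"jaw":{"type":"number"}},"required":["targets"]}

```bash
ls; mkdir -p pics
cat > h.py <<'E'
import numpy as np, cv2, json
from plant import bot
def cap(n):
    c=bot.capture(n); R,_=cv2.Rodrigues(np.array(c["rvec"],float)); f=200/np.tan(np.radians(c["fov_y"])/2)
    c.update(R=R,f=f,t=np.array(c["tvec"],float).ravel()); return c
def ray(c,u,v,z):
    d=c["R"].T@np.array([(u-c["cx"])/c["f"],(v-c["cy"])/c["f"],1]); o=-c["R"].T@c["t"]
    return o+d*(z-o[2])/d[2]
def proj(c,p):
    q=c["R"]@np.array(p,float)+c["t"]; return q[:2]/q[2]*c["f"]+[c["cx"],c["cy"]]
def cloud(c):
    v,u=np.mgrid[:400,:640]; z=c["depth"].astype(float)
    P=np.stack([(u-c["cx"])/c["f"]*z,(v-c["cy"])/c["f"]*z,z],-1)
    W=(P-c["t"])@c["R"]; W[z==0]=np.nan; return W
def save(c,name,box=None,s=1):
    im=c["color"][...,::-1]
    if box: u0,v0,u1,v1=box; im=im[v0:v1,u0:u1]
    cv2.imwrite("pics/"+name,cv2.resize(im,None,fx=s,fy=s,interpolation=cv2.INTER_CUBIC))
E
python3 - <<'E'
from h import *
import pickle
a,b=cap("scene"),cap("top")
pickle.dump((a,b),open("c0.pkl","wb"))
for c,n in((a,"s0.png"),(b,"t0.png")):
    save(c,n); print(-c["R"].T@c["t"],c["f"],c["R"])
o=bot.get_obs(); print(o)
E
```

```text
pics
[ 111.37218617 -783.93823228  566.3379724 ] 438.72222437828555 [[ 0.86544166 -0.50090008  0.01048054]
 [-0.23445889 -0.42340137 -0.87507731]
 [ 0.44276377  0.75487111 -0.48386967]]
[ 329.63749371  -12.90253303 1240.32994348] 422.4712967269287 [[ 0.01866441 -0.99967546  0.01733795]
 [-0.98573088 -0.02130002 -0.16697585]
 [ 0.16729096 -0.01397405 -0.98580853]]
{'time': 0.1, 'joint_positions': array([ 1.11304301e+00,  3.42659414e-01,  1.52492268e+00,  3.56999876e-05,
        1.27539448e+00, -1.46030986e-01]), 'dq': array([-0.00073779, -0.00083461, -0.00186229,  0.00029836,  0.00090093,
       -0.00136501]), 'tau': array([ 3.26020388e-03, -4.32003665e+01, -2.44696087e+01,  7.21984240e-02,
        5.25356876e-02, -6.88170212e-05]), 'tool_pos': array([160.8394104 , 499.37673014, 226.11074057]), 'tcp_rot': array([-1.7414909 ,  1.56941199, -2.05322364]), 'contact_force': array([-0.25753107,  0.23566554,  0.23888255]), 'moment': array([-0.03645052,  0.02201876,  0.03614627]), 'grip_width': 91.51789405729396}
```

View pics/s0.png

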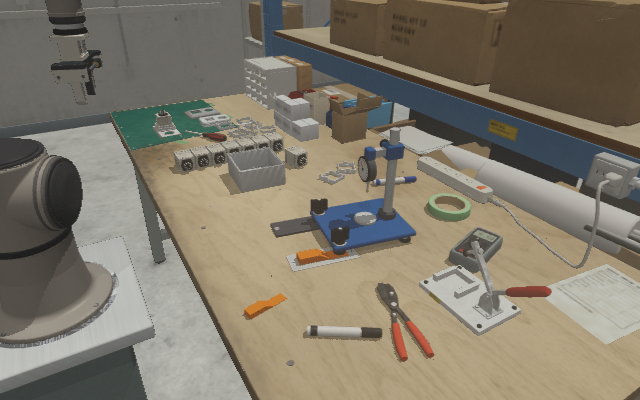

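View pics/t0.png

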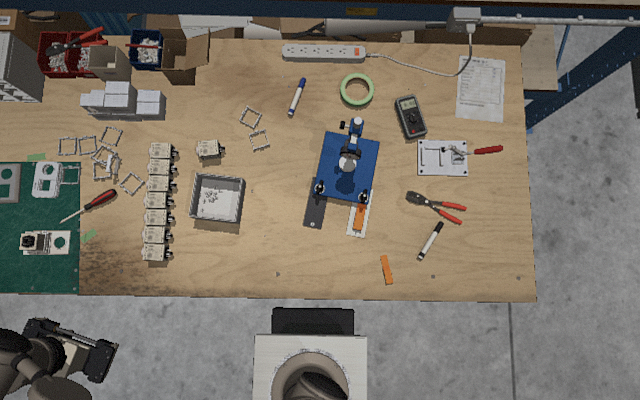

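The top view shows the stand at (347,168), with knobs at about (319,188) and (363,196). The shim is under the front-right foot at (359,220), the box is at (217,198), and a loose decoy shim lies at (387,270).

```bash
cat > m.py <<'E'
from h import *
import pickle
def measure(a,b,pr=True):
    out={}
    hsv=cv2.cvtColor(b["color"],cv2.COLOR_RGB2HSV)
    m=cv2.inRange(hsv,(105,130,50),(125,255,255)); m[:120]=0;m[230:]=0;m[:,:300]=0;m[:,400:]=0
    W=cloud(b); mm=(m>0)&(abs(W[...,2]-32)<12)
    p=W[mm]; out['basez']=np.nanmedian(p[:,2])
    uv=np.argwhere(mm)[:,::-1]; 
    xy=np.array([ray(b,u,v,31)[:2] for u,v in uv]); r=cv2.minAreaRect(xy.astype(np.float32)); out['rect']=r
    A=np.c_[p[:,:2]-p[:,:2].mean(0),np.ones(len(p))]; out['plane']=np.linalg.lstsq(A,p[:,2],rcond=None)[0]
    mo=cv2.inRange(hsv,(5,150,120),(20,255,255))
    n,l,st,ce=cv2.connectedComponentsWithStats(mo)
    for i in range(1,n):
        if st[i,4]>40 and 200<st[i,1]:
            q=W[l==i]; print('orange',st[i],ce[i],np.nanmax(q[:,2]),np.nanmedian(q,0), cv2.minAreaRect(np.array([ray(b,u,v,12)[:2] for v,u in np.argwhere(l==i)],np.float32)))
    for k in out: print(k,out[k])
    return out
if __name__=="__main__":
    a,b=pickle.load(open("c0.pkl","rb")); measure(a,b)
    W=cloud(b); z=W[...,2]
    # high dark things at knobs
    g=b["color"].max(2)
    for nm,(u0,v0,u1,v1) in dict(fl=(308,176,332,204),fr=(352,184,376,210)).items():
        s=np.zeros_like(g,bool); s[v0:v1,u0:u1]=1; s&=(z>52)&(z<80)
        q=W[s]; print(nm,len(q),np.nanmedian(q,0),cv2.minAreaRect(q[:,:2].astype(np.float32)))
    s=np.zeros_like(g,bool); s[165:230,180:255]=1; s&=(z>50)&(z<75); q=W[s]; print('box',len(q),np.median(q[:,2]),cv2.minAreaRect(q[:,:2].astype(np.float32)))
    cv2.imwrite("pics/c1.png",np.hstack([cv2.resize(b["color"][150:250,290:390,::-1],(400,400)),cv2.resize(a["color"][180:280,270:370,::-1],(400,400))]))
E
python3 m.py
```

```text
orange [353 204  13  26 201] [359.19900498 217.        ] 25.031906642950766 [ 486.38177267 -134.57336175   14.08960119] ((488.679443359375, -135.72799682617188), (24.625411987304688, 74.9383544921875), 79.14653015136719)
orange [380 255  13  29 192] [386.359375   269.30729167] 15.311665434524624 [ 336.88159768 -215.25527721    5.47961619] ((338.3796691894531, -214.1591796875), (81.49317169189453, 19.749605178833008), 12.510963439941406)
basez 28.24401329084256
rect ((631.948486328125, -93.92710876464844), (163.31748962402344, 193.80239868164062), 79.35318756103516)
plane [-4.10137193e-04  8.06570365e-04  2.82444693e+01]
fl 55 [564.34830467 -15.45048246  62.48990501] ((566.177001953125, -15.712445259094238), (12.249855041503906, 39.030113220214844), 77.49742126464844)
fr 54 [ 543.76221419 -143.43195316   62.49046178] ((542.759765625, -143.61203002929688), (12.118850708007812, 39.62479019165039), 81.68431091308594)
box 445 57.87592718713304 ((530.5047607421875, 277.5455627441406), (136.09698486328125, 129.19345092773438), 84.25780487060547)
```

View pics/c1.png

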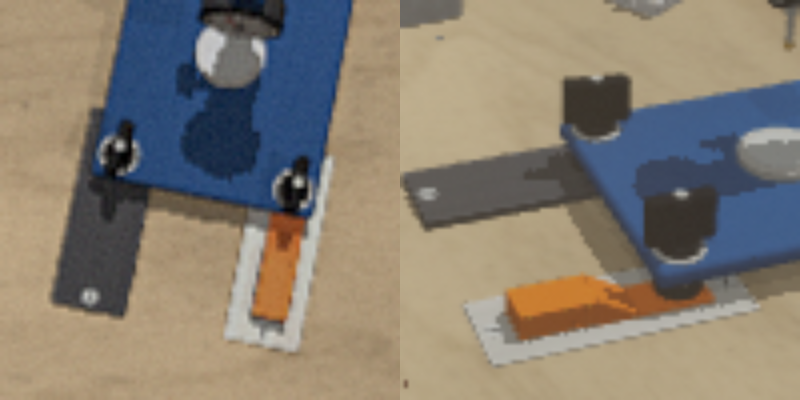

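Run:
```python
from h import *
import pickle
a,b=pickle.load(open("c0.pkl","rb"))
th=np.radians(-10.5); c,s=np.cos(th),np.sin(th); O=np.array([632,-94.])
L=lambda W: np.concatenate([(W[...,:2]-O)@np.array([[c,-s],[s,c]]),W[...,2:]],-1)
for n,C in(("scene",a),("top",b)):
    p=L(cloud(C)).reshape(-1,3); p=p[np.isfinite(p[:,0])&(abs(p[:,0])<110)&(abs(p[:,1])<100)&(p[:,2]>72)&(p[:,2]<270)]
    for z in range(72,262,12):
        q=p[(p[:,2]>=z)&(p[:,2]<z+12)]
        if len(q)>3: print(n,z,len(q),np.percentile(q[:,0],[2,98]).round(),np.percentile(q[:,1],[2,98]).round())
# shim block and plate heights
Wb=L(cloud(b)).reshape(-1,3); 
for nm,x0,x1,y0,y1 in(("block",-165,-135,-75,-60),("plateR",-185,-110,-90,-84),("plateRtip",-190,-178,-85,-50),("plateL",-180,-115,50,80),("benchmid",-180,-110,-30,30)):
    q=Wb[(Wb[:,0]>x0)&(Wb[:,0]<x1)&(Wb[:,1]>y0)&(Wb[:,1]<y1)]; print(nm,len(q),np.median(q,0).round(1),np.percentile(q[:,2],[10,90]).round(1))
Ws=L(cloud(a)).reshape(-1,3)
for nm,x0,x1,y0,y1 in(("block",-165,-135,-75,-60),("plateL",-180,-115,50,80),("benchmid",-180,-110,-30,30),("base",-60,-30,-60,60)):
    q=Ws[(Ws[:,0]>x0)&(Ws[:,0]<x1)&(Ws[:,1]>y0)&(Ws[:,1]<y1)]; print("s",nm,len(q),np.median(q,0).round(1))
# shim block edge in local, orange pixels z>18?
hsv=cv2.cvtColor(b["color"],cv2.COLOR_RGB2HSV); m=cv2.inRange(hsv,(5,150,120),(20,255,255)); m[:200]=0;m[245:]=0
q=L(cloud(b))[(m>0)]; q=q[np.argsort(q[:,0])]
for x in range(-180,-90,8):
    r=q[(q[:,0]>=x)&(q[:,0]<x+8)]
    if len(r): print(x,len(r),np.median(r,0).round(1),r[:,1].min().round(1),r[:,1].max().round(1))
from scipy.spatial.transform import Rotation as Ro
o=bot.get_obs(); print(Ro.from_euler("xyz",o["tcp_rot"]).as_matrix().round(4))
for k,v in (("fl",(-80,65)),("fr",(-80,-65))):
    for C in (a,b): 
        w=np.array([[c,-s],[s,c]])@v+O; print(k,proj(C,[*w,65]))
```

```text
scene 72 41 [59. 76.] [-11.   3.]
scene 84 43 [59. 76.] [-11.   4.]
scene 96 51 [12. 76.] [-12.   2.]
scene 108 52 [13. 77.] [-12.   5.]
scene 120 60 [10. 76.] [-11.   2.]
scene 132 72 [-2. 75.] [-20.  10.]
scene 144 130 [-2. 74.] [-27.  22.]
scene 156 152 [-2. 76.] [-30.  23.]
scene 168 143 [-2. 74.] [-27.  22.]
scene 180 194 [-2. 83.] [-21.  13.]
scene 192 206 [ 3. 84.] [-19.  35.]
scene 204 258 [ 4. 83.] [-18.  36.]
scene 216 50 [58. 77.] [-12.   2.]
scene 228 57 [59. 75.] [-12.   3.]
scene 240 49 [59. 78.] [-11.   7.]
top 132 14 [-4. 45.] [-13.  15.]
top 144 22 [-4. -2.] [-23.  23.]
top 156 34 [-5. 10.] [-27.  28.]
top 168 63 [-4. 16.] [-25.  26.]
top 180 78 [-4. 46.] [-18.  20.]
top 192 116 [ 2. 72.] [-13.  41.]
top 204 213 [ 4. 80.] [-16.  39.]
top 216 13 [56. 63.] [-9.  8.]
top 228 19 [57. 71.] [-8. 10.]
top 240 51 [58. 77.] [-9.  9.]
block 54 [-149.5  -67.9   16.9] [13.4 20. ]
plateR 53 [-147.2  -87.1    0.2] [-3.1  2.5]
plateRtip 48 [-184.3  -67.6    0.4] [-2.7  3. ]
plateL 220 [-147.7   64.9    4.7] [1.4 7.3]
benchmid 471 [-1.453e+02  1.000e-01 -1.300e+00] [-4.5  1.9]
s block 61 [-150.8  -67.3   18. ]
s plateL 191 [-148.1   65.1    6.1]
s benchmid 477 [-146.3   -1.3    0.3]
s base 299 [-42.8   9.7  30.2]
-172 21 [-167.4  -66.3   14.9] -77.9 -54.3
-164 21 [-160.2  -67.5   16. ] -79.3 -55.7
-156 24 [-152.7  -66.8   17.1] -78.6 -55.0
-148 23 [-144.   -67.4   16.6] -77.6 -55.2
-140 20 [-136.7  -66.3   17.4] -78.2 -56.9
-132 23 [-128.   -67.4   15.1] -77.0 -55.2
-124 19 [-120.3  -67.1   11.1] -78.7 -54.8
-116 13 [-111.5  -62.6    6.4] -77.9 -56.1
-108 18 [-103.8  -65.8    2.3] -79.1 -55.4
-100 17 [-97.  -66.8   1. ] -78.6 -56.6
-92 1 [ -91.2 -364.2    9.9] -364.2 -364.2
[[-6.000e-04  3.067e-01  9.518e-01]
 [-1.200e-03  9.518e-01 -3.067e-01]
 [-1.000e+00 -1.400e-03 -2.000e-04]]
fl [317.47308674 199.49922449]
fl [319.05522425 186.49576256]
fr [338.43483273 228.41006572]
fr [364.03084934 195.68411439]
```

```bash
cat > go.py <<'E'
import sys
from h import *
from scipy.spatial.transform import Rotation as Ro
O=np.array([632,-94.]); TH=-10.5
def st(x,y):
    t=np.radians(TH); return O+np.array([[np.cos(t),-np.sin(t)],[np.sin(t),np.cos(t)]])@[x,y]
def go(x,y,z,psi=None):
    "shift (m, tool axes) and turn (deg) from the pose now; psi: world angle of jaw axis, mod 180"
    o=bot.get_obs(); R=Ro.from_euler("xyz",o["tcp_rot"]).as_matrix(); p=o["tool_pos"]
    d=R.T@(np.array([x,y,z])-p)/1000; now=np.degrees(np.arctan2(R[1,1],R[0,1]))
    turn=0 if psi is None else (now-psi+90)%180-90
    print("to",np.round([x,y,z],1),"shift",d.round(4),"turn",round(turn,1)," now",p.round(1),"psi",round(now,1),"q6",round(o["joint_positions"][5],2),"F",o["contact_force"].round(1),"M",o["moment"].round(2),"w",round(o["grip_width"],1),"t",o["time"])
E
python3 - <<'E'
from go import *
go(420,180,200,79.5); go(473.5,-132.8,110,79.5)
E
```

```text
to [420 180 200] shift [ 0.0263 -0.2245  0.3446] turn -7.4  now [160.8 499.4 226.1] psi 72.1 q6 -0.15 F [-0.3  0.2  0.2] M [-0.04  0.02  0.04] w 91.5 t 0.1
to [ 473.5 -132.8  110. ] shift [ 0.1167 -0.5057  0.4915] turn -7.4  now [160.8 499.4 226.1] psi 72.1 q6 -0.15 F [-0.3  0.2  0.2] M [-0.04  0.02  0.04] w 91.5 t 0.1
```

step_arm(
  targets=[
    [[0.003,-0.0225,0.0345,-1.5],[0.006,-0.045,0.069,-3],[0.009,-0.0675,0.1035,-4.5],[0.012,-0.09,0.138,-6],[0.014,-0.112,0.172,-7.4]],
  ],
)

```text
time: 0.52
tool_pos: [290.6, 338.2, 211.8]
tcp_rot: [-1.967, 1.569, -2.147]
contact_force: [1.0, -0.3, 0.4]
grip_width: 91.8
```

step_arm(
  targets=[
    [[0.003,-0.0225,0.0345,0],[0.006,-0.045,0.069,0],[0.009,-0.0675,0.1035,0],[0.012,-0.09,0.138,0],[0.014,-0.112,0.172,0]],
  ],
)

```text
time: 0.93
tool_pos: [440.7, 195.2, 197.4]
tcp_rot: [-2.143, 1.568, -2.324]
contact_force: [0.3, 0.5, -0.8]
grip_width: 91.6
```

Run:
```python
from go import *
go(473.5,-132.8,110,79.5)
```

```text
to [ 473.5 -132.8  110. ] shift [ 0.088  -0.3165  0.0915] turn 0.1  now [440.7 195.2 197.4] psi 79.6 q6 -1.13 F [ 0.3  0.5 -0.8] M [ 0.03 -0.05 -0.02] w 91.6 t 0.9333
```

Tracks well. Continue above the shim.

step_arm(
  targets=[
    [[0.007,-0.038,0.009,0],[0.014,-0.076,0.018,0],[0.021,-0.114,0.027,0],[0.028,-0.152,0.036,0],[0.035,-0.19,0.046,0]],
  ],
)

```text
time: 1.35
tool_pos: [451.0, -1.8, 162.3]
tcp_rot: [-2.318, 1.568, -2.499]
contact_force: [1.3, -0.4, 0.2]
grip_width: 91.9
```

step_arm(
  targets=[
    [[0.011,-0.035,0.012,0],[0.022,-0.07,0.024,0],[0.033,-0.105,0.036,0],[0.046,-0.126,0.045,0],[0.053,-0.126,0.045,0]],
  ],
)

```text
time: 1.77
tool_pos: [472.9, -138.1, 108.0]
tcp_rot: [-2.168, 1.567, -2.353]
contact_force: [-0.7, -0.5, -0.6]
grip_width: 91.7
```

Run:
```python
from go import *
go(473.5,-132.8,5,79.5)
b=cap("top");a=cap("scene")
cv2.imwrite("pics/c2.png",np.hstack([cv2.resize(b["color"][150:250,290:390,::-1],(400,400)),cv2.resize(a["color"][180:280,240:340,::-1],(400,400))]))
```

```text
to [ 473.5 -132.8    5. ] shift [ 1.03e-01  5.60e-03 -1.00e-04] turn -0.1  now [ 472.9 -138.1  108. ] psi 79.4 q6 -1.82 F [-0.7 -0.5 -0.6] M [ 0.02 -0.02 -0.  ] w 91.7 t 1.7667
```

View pics/c2.png

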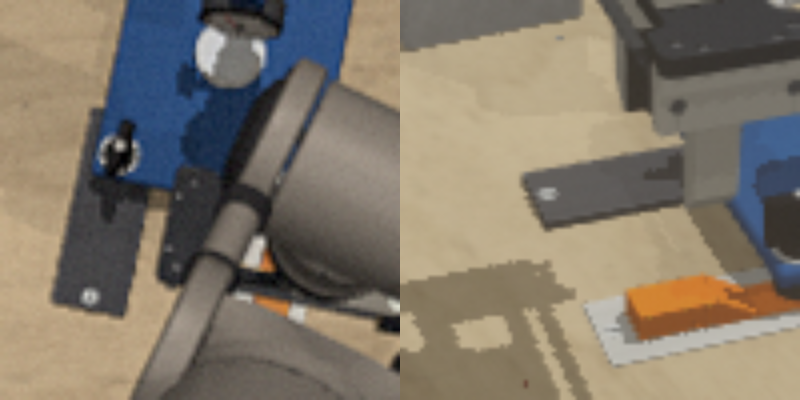

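step_arm(
  targets=[
    [[0.03,0.0055,0,0],[0.06,0.0055,0,0],[0.085,0.0055,0,0],[0.097,0.0055,0,0],[0.1025,0.0055,0,0]],
  ],
)

```text
time: 2.28
tool_pos: [470.5, -126.7, 4.0]
tcp_rot: [3.139, 1.561, 2.958]
contact_force: [-0.8, 0.3, -0.5]
grip_width: 91.5
```

step_arm(
  targets=[
    [[0,0,0,0],[0,0,0,0],[0,0,0,0],[0,0,0,0],[0,0,0,0]],
  ],
  jaw=1,
)

```text
time: 2.7
tool_pos: [471.1, -126.9, 4.9]
tcp_rot: [-3.09, 1.563, 3.012]
contact_force: [-0.7, -0.4, 0.6]
grip_width: 63.2
```

Run:
```python
from go import *
go(*st(-148.7,-67),5,79.5)
a=cap("scene"); save(a,"s3.png",(240,180,400,300),4)
```

```text
to [ 473.6 -132.8    5. ] shift [-0.0001 -0.0054  0.0035] turn 0.1  now [ 471.1 -126.9    4.9] psi 79.6 q6 -1.81 F [-0.7 -0.4  0.6] M [ 0.   -0.    0.02] w 63.2 t 2.7
```

View pics/s3.png

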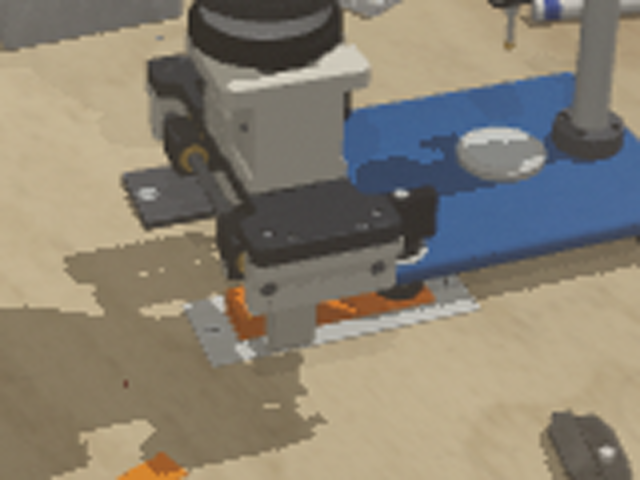

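The fingers straddle the block, about 5 mm too far left. I'll correct that while they close.

step_arm(
  targets=[
    [[0,-0.0054,0.0025,0],[0,-0.0054,0.0025,0],[0,-0.0054,0.0025,0],[0,-0.0054,0.0025,0],[0,-0.0054,0.0025,0]],
  ],
)

```text
time: 3.17
tool_pos: [472.3, -132.6, 4.7]
tcp_rot: [-3.113, 1.563, 2.989]
contact_force: [0.1, -0.5, 0.6]
grip_width: 26.1
```

step_arm(
  targets=[
    [[0,0,0,0],[0,0,0,0],[0,0,0,0],[0,0,0,0],[0,0,0,0]],
  ],
)

```text
time: 3.58
tool_pos: [472.3, -132.6, 4.7]
tcp_rot: [-3.114, 1.563, 2.988]
contact_force: [-0.0, 0.2, 0.7]
grip_width: 26.0
```

Run:
```python
from go import *
go(*st(-235,-67),5,79.5)
```

```text
to [ 388.7 -117.1    5. ] shift [ 0.0004  0.0002 -0.085 ] turn 0.1  now [ 472.3 -132.6    4.7] psi 79.6 q6 -1.82 F [-0.   0.2  0.7] M [ 0.02  0.05 -0.  ] w 26.0 t 3.5833
```

step_arm(
  targets=[
    [[0,0,-0.012,0],[0,0,-0.024,0],[-0.0005,0,-0.036,0],[-0.0005,0,-0.048,0],[-0.0005,0,-0.06,0]],
  ],
)

```text
time: 4.0
tool_pos: [412.7, -121.6, 5.6]
tcp_rot: [-3.123, 1.563, 2.979]
contact_force: [0.3, 0.6, 0.1]
grip_width: 25.9
```

step_arm(
  targets=[
    [[0,0,-0.008,0],[0,0,-0.016,0],[-0.001,0,-0.018,0],[-0.02,0,-0.018,0],[-0.04,0,-0.018,0]],
  ],
)

```text
time: 4.42
tool_pos: [394.8, -118.2, 45.7]
tcp_rot: [3.087, 1.56, 2.906]
contact_force: [-0.1, -1.7, -1.0]
grip_width: 25.7
```

Run:
```python
from go import *
go(420,20,150); 
# box: centre, yaw -5.7; shim along its diagonal
b=cap("top"); W=cloud(b); z=W[...,2]; s=np.zeros(z.shape,bool); s[165:230,180:255]=1
q=W[s&(z>48)&(z<75)]; r=cv2.minAreaRect(q[:,:2].astype(np.float32)); print(r)
c=np.array(r[0])
for ang in (-50,40): # shim direction (world)
    d=np.array([np.cos(np.radians(ang)),np.sin(np.radians(ang))]); g=c-34*d; print(ang); go(*g,110,ang+90)
```

```text
to [420  20 150] shift [-0.1043  0.1405 -0.0012] turn 0  now [ 394.8 -118.2   45.7] psi 79.6 q6 -1.86 F [-0.1 -1.7 -1. ] M [-0.01 -0.03  0.02] w 25.7 t 4.4167
((530.2770385742188, 277.95550537109375), (136.55638122558594, 128.75819396972656), 84.32373809814453)
-50
to [508.4 304.  110. ] shift [-0.0617  0.4363  0.033 ] turn 39.6  now [ 397.1 -119.2   49.1] psi 79.6 q6 -1.86 F [2.8 0.7 2. ] M [ 0.01 -0.09  0.02] w 25.7 t 4.4667
40
to [504.2 256.1 110. ] shift [-0.0616  0.3884  0.0375] turn -50.4  now [ 397.1 -119.2   49.1] psi 79.6 q6 -1.86 F [2.8 0.7 2. ] M [ 0.01 -0.09  0.02] w 25.7 t 4.4667
```

step_arm(
  targets=[
    [[-0.03,0.02,0,6],[-0.055,0.055,0,12],[-0.07,0.093,0,18],[-0.075,0.13,0.01,24],[-0.075,0.17,0.02,30]],
  ],
)

```text
time: 4.88
tool_pos: [444.7, 35.2, 125.4]
tcp_rot: [-0.884, 1.57, -1.578]
contact_force: [1.0, -0.6, -0.6]
grip_width: 25.7
```

```bash
python3 -c "
from go import *
go(508.4,304,115,40)"
```

```text
to [508.4 304.  115. ] shift [ 0.0102  0.2473 -0.1231] turn 10.2  now [444.7  35.2 125.4] psi 50.2 q6 -0.97 F [ 1.  -0.6 -0.6] M [-0.01 -0.11 -0.05] w 25.7 t 4.8833
```

step_arm(
  targets=[
    [[0,0.035,-0.0175,2],[0,0.07,-0.035,4],[0,0.106,-0.053,6],[0.005,0.141,-0.07,8],[0.01,0.176,-0.088,10.2]],
  ],
)

```text
time: 5.3
tool_pos: [490.5, 229.1, 115.3]
tcp_rot: [0.476, 1.569, -0.398]
contact_force: [1.7, -0.3, -0.1]
grip_width: 25.9
```

```bash
python3 -c "
from go import *
go(508.4,304,115,40);go(508.4,304,30,40)"
```

```text
to [508.4 304.  115. ] shift [ 0.0003  0.0618 -0.0459] turn -0.1  now [490.5 229.1 115.3] psi 39.9 q6 -0.4 F [ 1.7 -0.3 -0.1] M [-0.01 -0.02 -0.04] w 25.9 t 5.3
to [508.4 304.   30. ] shift [ 0.0853  0.0618 -0.0461] turn -0.1  now [490.5 229.1 115.3] psi 39.9 q6 -0.4 F [ 1.7 -0.3 -0.1] M [-0.01 -0.02 -0.04] w 25.9 t 5.3
```

step_arm(
  targets=[
    [[0,0.03,-0.022,0],[0,0.055,-0.04,0],[0,0.0618,-0.046,0],[0.01,0.0618,-0.046,0],[0.03,0.0618,-0.046,0]],
  ],
)

```text
time: 5.72
tool_pos: [509.5, 304.5, 86.2]
tcp_rot: [0.985, 1.565, 0.113]
contact_force: [-0.4, -0.2, 0.4]
grip_width: 25.6
```

```bash
python3 -c "
from go import *
go(508.4,304,28,40)
t=cap('top'); save(t,'t4.png',(160,130,300,250),4)"
```

```text
to [508.4 304.   28. ] shift [ 0.0582 -0.0014 -0.0005] turn 0.0  now [509.5 304.5  86.2] psi 40.0 q6 -0.29 F [-0.4 -0.2  0.4] M [-0.05  0.02  0.02] w 25.6 t 5.7167
```

View pics/t4.png

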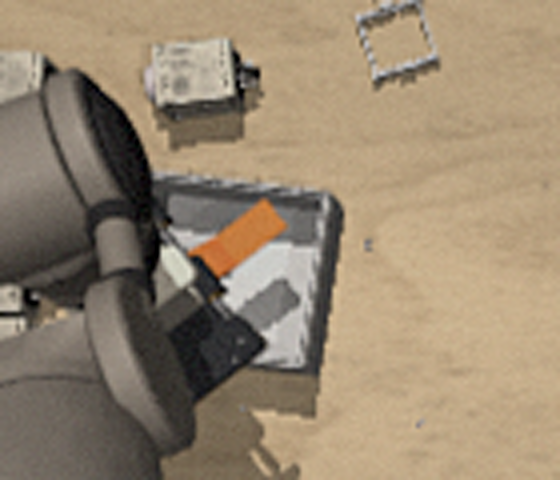

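The shim hangs diagonally inside the box outline. I'll lower it and release.

step_arm(
  targets=[
    [[0.02,-0.001,0,0],[0.04,-0.001,0,0],[0.054,-0.001,0,0],[0.06,-0.001,0,0],[0.06,-0.001,0,0]],
  ],
)

```text
time: 6.18
tool_pos: [504.5, 299.8, 19.2]
tcp_rot: [-1.629, 1.563, -2.504]
contact_force: [0.5, 0.5, -0.4]
grip_width: 25.6
```

step_arm(
  targets=[
    [[0,0,0,0],[0,0,0,0],[0,0,0,0],[0,0,0,0],[-0.01,0,0,0]],
  ],
  jaw=0.48,
)

```text
time: 6.6
tool_pos: [508.4, 300.4, 29.7]
tcp_rot: [-0.199, 1.568, -1.073]
contact_force: [10.4, -0.2, -5.7]
grip_width: 47.7
```

step_arm(
  targets=[
    [[-0.03,0,0,0],[-0.07,0,0,0],[-0.11,-0.005,0,0],[-0.13,-0.03,0.02,0],[-0.14,-0.06,0.04,0]],
  ],
)

```text
time: 7.02
tool_pos: [489.7, 232.7, 174.5]
tcp_rot: [0.872, 1.56, -0.0]
contact_force: [0.1, -1.0, 0.0]
grip_width: 47.7
```

Run:
```python
from go import *
b=cap("top"); 
hsv=cv2.cvtColor(b["color"],cv2.COLOR_RGB2HSV); m=cv2.inRange(hsv,(5,150,120),(20,255,255)); m[:,:180]=0;m[:,250:]=0
print((m>0).sum(), np.nanmedian(cloud(b)[m>0],0))
go(*st(-80,-65),120,TH)   # closed over fr knob
go(450,60,150)
```

```text
76 [552.50763145 243.29042108   2.24879821]
to [ 541.5 -143.3  120. ] shift [ 0.0566 -0.1961  0.3181] turn 50.4  now [487.4 226.7 174.7] psi 39.9 q6 -0.4 F [-0.8 -3.1  0. ] M [-0.16  0.06  0.01] w 48.0 t 7.0667
to [450  60 150] shift [ 0.0251 -0.1357  0.1037] turn 0  now [487.4 226.7 174.7] psi 39.9 q6 -0.4 F [-0.8 -3.1  0. ] M [-0.16  0.06  0.01] w 48.0 t 7.0667
```

step_arm(
  targets=[
    [[0,-0.03,0.02,6.5],[0.01,-0.058,0.045,13],[0.02,-0.085,0.073,19.5],[0.03,-0.11,0.1,26],[0.04,-0.14,0.125,32.5]],
  ],
  jaw=1,
)

```text
time: 7.48
tool_pos: [460.9, 39.2, 136.1]
tcp_rot: [1.027, 1.56, -0.419]
contact_force: [0.2, -0.8, -0.0]
grip_width: 19.3
```

```bash
python3 -c "
from go import *
go(440,-125,110,-25.5)"
```

```text
to [ 440 -125  110] shift [ 0.0266 -0.0414  0.1602] turn 32.6  now [460.9  39.2 136.1] psi 7.1 q6 -0.2 F [ 0.2 -0.8 -0. ] M [-0.09  0.03 -0.  ] w 19.3 t 7.4833
```

step_arm(
  targets=[
    [[0.005,-0.01,0.036,6.5],[0.01,-0.02,0.073,13],[0.016,-0.03,0.11,19.5],[0.022,-0.038,0.146,26],[0.027,-0.041,0.16,32.5]],
  ],
)

```text
time: 7.9
tool_pos: [440.2, -128.8, 110.3]
tcp_rot: [1.525, 1.557, -0.497]
contact_force: [0.3, -0.4, 0.8]
grip_width: 0.4
```

step_arm(
  targets=[
    [[0,0,0,0],[0,0,0,0],[0,0,0,0],[0,0,0,0],[0,0,0,0]],
  ],
)

```text
time: 8.32
tool_pos: [440.5, -127.6, 110.7]
tcp_rot: [1.537, 1.556, -0.482]
contact_force: [0.2, -0.3, -0.3]
grip_width: 0.8
```

Run:
```python
from go import *
go(*st(-80,-65),110,-25.5); go(*st(-80,-65),80,-25.5)
a=cap("scene"); b=cap("top"); W=cloud(b); z=W[...,2]
save(a,"s5.png",(230,110,430,260),4)
for C in (a,b):
    W=cloud(C); 
    for p in ((542,-143.5),(566,-15.5)):
        q=W[(np.hypot(W[...,0]-p[0],W[...,1]-p[1])<28)&(W[...,2]>50)&(W[...,2]<75)]; print(len(q), len(q)>9 and (q.mean(0).round(1),np.percentile(q[:,2],95),cv2.minAreaRect(q[:,:2].astype(np.float32))))
```

```text
to [ 541.5 -143.3  110. ] shift [ 0.0021  0.0978 -0.0295] turn -0.2  now [ 440.5 -127.6  110.7] psi -25.7 q6 -0.0 F [ 0.2 -0.3 -0.3] M [-0.09  0.09  0.05] w 0.8 t 8.3167
to [ 541.5 -143.3   80. ] shift [ 0.0321  0.0973 -0.0296] turn -0.2  now [ 440.5 -127.6  110.7] psi -25.7 q6 -0.0 F [ 0.2 -0.3 -0.3] M [-0.09  0.09  0.05] w 0.8 t 8.3167
147 (array([ 542.7, -147.1,   59.4]), np.float64(65.23773021873708), ((543.5390014648438, -146.48995971679688), (12.885252952575684, 39.43410873413086), 72.1539077758789))
122 (array([566.8, -19.3,  59.1]), np.float64(65.4665912538623), ((567.8839721679688, -18.544010162353516), (12.746524810791016, 38.777427673339844), 66.9185791015625))
8 False
53 (array([565.3, -15.6,  62.6]), np.float64(66.67861375396197), ((565.7710571289062, -15.505123138427734), (12.214753150939941, 38.576908111572266), 76.16797637939453))
```

View pics/s5.png

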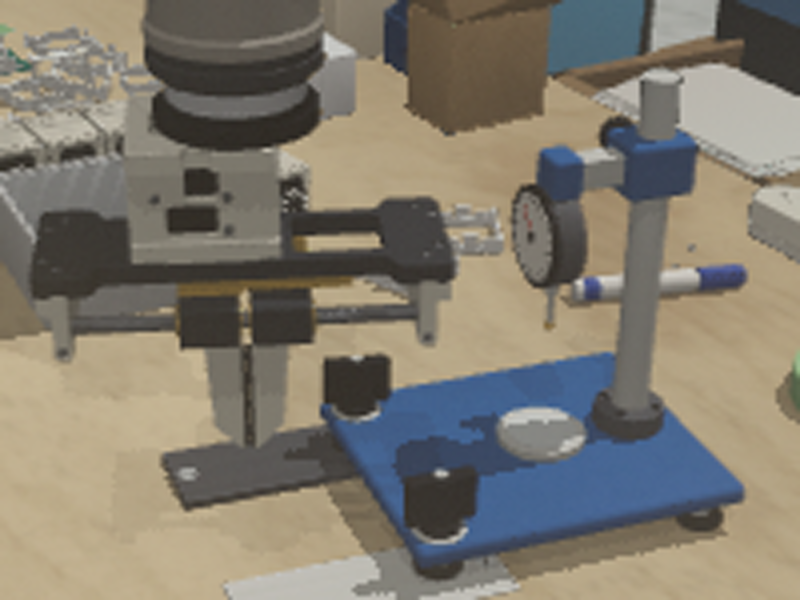

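The gripper is closed and in front of the stand, with the knobs clear and the shim gone. Next I'll move over the front-right knob and press to feel for the foot.

step_arm(
  targets=[
    [[0,0,-0.03,0],[0.006,0.03,-0.03,0],[0.014,0.065,-0.03,0],[0.022,0.095,-0.0296,0],[0.027,0.0973,-0.0296,0]],
  ],
)

```text
time: 8.83
tool_pos: [545.8, -145.1, 84.6]
tcp_rot: [1.546, 1.552, -0.472]
contact_force: [-0.3, -0.5, -0.2]
grip_width: 0.6
```

step_arm(
  targets=[
    [[0.003,0,0,0],[0.006,0,0,0],[0.01,0,0,0],[0.013,0,0,0],[0.013,0,0,0]],
  ],
)

```text
time: 9.25
tool_pos: [545.0, -144.6, 71.2]
tcp_rot: [1.542, 1.553, -0.476]
contact_force: [-0.3, 0.3, -0.3]
grip_width: 0.7
```

```bash
python3 -c "
from go import *
go(*st(-80,-65),66,-25.5)"
```

```text
to [ 541.5 -143.3   66. ] shift [ 0.0051 -0.0038  0.0004] turn -0.1  now [ 545.  -144.6   71.2] psi -25.6 q6 0.05 F [-0.3  0.3 -0.3] M [-0.1  0.1  0. ] w 0.7 t 9.25
```

step_arm(
  targets=[
    [[0.001,-0.0035,0,0],[0.002,-0.0035,0,0],[0.003,-0.0035,0,0],[0.004,-0.0035,0,0],[0.004,-0.0035,0,0]],
  ],
)

```text
time: 9.67
tool_pos: [541.9, -143.2, 67.1]
tcp_rot: [1.541, 1.553, -0.476]
contact_force: [-0.0, -0.1, -0.1]
grip_width: 0.3
```

step_arm(
  targets=[
    [[0.0003,0,0,0],[0.0006,0,0,0],[0.001,0,0,0],[0.001,0,0,0],[0.001,0,0,0]],
  ],
)

```text
time: 10.08
tool_pos: [541.9, -143.1, 66.1]
tcp_rot: [1.542, 1.553, -0.476]
contact_force: [-0.0, 0.0, -0.1]
grip_width: 0.4
```

step_arm(
  targets=[
    [[0.0003,0,0,0],[0.0006,0,0,0],[0.001,0,0,0],[0.001,0,0,0],[0.001,0,0,0]],
  ],
)

```text
time: 10.5
tool_pos: [541.9, -143.1, 65.0]
tcp_rot: [1.542, 1.553, -0.476]
contact_force: [-0.0, -0.2, 0.3]
grip_width: 0.4
```

step_arm(
  targets=[
    [[0.0003,0,0,0],[0.0006,0,0,0],[0.001,0,0,0],[0.001,0,0,0],[0.001,0,0,0]],
  ],
)

```text
time: 10.92
tool_pos: [541.9, -143.2, 64.3]
tcp_rot: [1.536, 1.553, -0.482]
contact_force: [-0.8, -0.3, 2.6]
grip_width: -0.0
```

```bash
python3 -c "
from go import *
go(*st(-80,-65),60,-25.5)"
```

```text
to [ 541.5 -143.3   60. ] shift [ 0.0042 -0.0004  0.0003] turn -0.1  now [ 541.9 -143.2   64.3] psi -25.6 q6 0.05 F [-0.8 -0.3  2.6] M [-0.15  0.32  0.03] w -0.0 t 10.9167
```

step_arm(
  targets=[
    [[0.0003,0,0,0],[0.0006,0,0,0],[0.001,0,0,0],[0.001,0,0,0],[0.001,0,0,0]],
  ],
)

```text
time: 11.33
tool_pos: [541.7, -143.4, 63.3]
tcp_rot: [1.52, 1.553, -0.498]
contact_force: [-3.2, 0.4, 4.2]
grip_width: 0.5
```

step_arm(
  targets=[
    [[0.0003,0,0,0],[0.0006,0,0,0],[0.001,0,0,0],[0.001,0,0,0],[0.001,0,0,0]],
  ],
)

```text
time: 11.75
tool_pos: [541.7, -143.5, 62.4]
tcp_rot: [1.513, 1.553, -0.505]
contact_force: [-2.6, -0.9, 5.2]
grip_width: 0.9
```

step_arm(
  targets=[
    [[0.0003,0,0,0],[0.0006,0,0,0],[0.001,0,0,0],[0.001,0,0,0],[0.001,0,0,0]],
  ],
)

```text
time: 12.17
tool_pos: [541.8, -143.6, 61.5]
tcp_rot: [1.511, 1.553, -0.507]
contact_force: [-2.7, -1.6, 5.1]
grip_width: 0.6
```

step_arm(
  targets=[
    [[0.0003,0,0,0],[0.0006,0,0,0],[0.001,0,0,0],[0.001,0,0,0],[0.001,0,0,0]],
  ],
)

```text
time: 12.58
tool_pos: [541.7, -143.7, 61.0]
tcp_rot: [1.495, 1.553, -0.523]
contact_force: [-5.1, -1.5, 8.3]
grip_width: 0.6
```

step_arm(
  targets=[
    [[0.0003,0,0,0],[0.0006,0,0,0],[0.001,0,0,0],[0.001,0,0,0],[0.001,0,0,0]],
  ],
)

```text
time: 13.0
tool_pos: [541.6, -143.8, 60.8]
tcp_rot: [1.484, 1.553, -0.533]
contact_force: [-4.5, -0.3, 11.0]
grip_width: 0.3
```

It rocked at about 5 N from z≈64.7 and started to bear at z≈61.2, so the gap is about 3.45 mm. The foot should need roughly 4.25 mm (about 190°). I'll lift, open and grip the wing end to end, which keeps the gripper body clear of the dial.

step_arm(
  targets=[
    [[-0.005,0,0,0],[-0.01,0,0,0],[-0.015,0,0,-3],[-0.015,0,0,-6],[-0.015,0,0,-9]],
  ],
  jaw=0.3,
)

```text
time: 13.42
tool_pos: [542.0, -143.6, 76.1]
tcp_rot: [1.359, 1.552, -0.499]
contact_force: [-0.6, -0.2, 0.3]
grip_width: 29.0
```

step_arm(
  targets=[
    [[0,0,0,0],[0,0,0,0],[0,0,0,0],[0,0,0,0],[0,0,0,0]],
  ],
)

```text
time: 13.83
tool_pos: [542.0, -143.5, 76.1]
tcp_rot: [1.36, 1.552, -0.498]
contact_force: [-0.8, -0.2, -0.2]
grip_width: 61.8
```

```bash
python3 -c "
from go import *
go(542,-143.5,43,TH-6)"
```

```text
to [ 542.  -143.5   43. ] shift [ 0.033  -0.0006 -0.0001] turn 0.0  now [ 542.  -143.5   76.1] psi -16.5 q6 -0.1 F [-0.8 -0.2 -0.2] M [-0.11  0.1   0.  ] w 61.8 t 13.8333
```

step_arm(
  targets=[
    [[0.01,-0.0005,0,0],[0.02,-0.0005,0,0],[0.029,-0.0005,0,0],[0.033,-0.0005,0,0],[0.033,-0.0005,0,0]],
  ],
)

```text
time: 14.25
tool_pos: [541.1, -143.3, 41.2]
tcp_rot: [1.342, 1.555, -0.516]
contact_force: [-0.8, 0.1, 0.6]
grip_width: 64.6
```

step_arm(
  targets=[
    [[0,0,0,0],[0,0,0,0],[0,0,0,0],[0,0,0,0],[0,0,0,0]],
  ],
  jaw=1,
)

```text
time: 14.67
tool_pos: [542.5, -143.7, 41.7]
tcp_rot: [1.38, 1.552, -0.479]
contact_force: [5.2, -0.8, -3.4]
grip_width: 39.6
```

```bash
python3 -c "
from go import *
go(542,-143.5,43,TH-6)
b=cap('scene'); save(b,'s6.png',(270,130,430,250),4)"
```

```text
to [ 542.  -143.5   43. ] shift [-0.0013 -0.0005 -0.    ] turn -0.0  now [ 542.5 -143.7   41.7] psi -16.5 q6 -0.1 F [ 5.2 -0.8 -3.4] M [-0.2  -0.64  0.02] w 39.6 t 14.6667
```

View pics/s6.png

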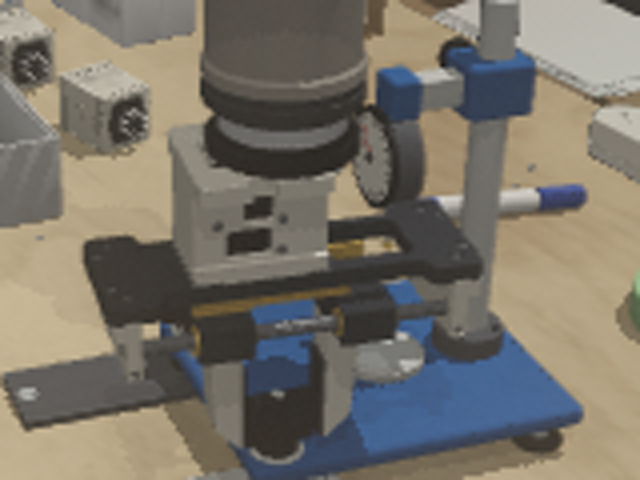

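step_arm(
  targets=[
    [[0,0,0,5],[0,0,0,12],[0,0,0,19],[0,0,0,26],[0,0,0,33]],
  ],
)

```text
time: 15.13
tool_pos: [542.1, -143.5, 41.7]
tcp_rot: [1.96, 1.552, -0.481]
contact_force: [0.4, 0.4, -2.1]
grip_width: 39.8
```

```bash
python3 -c "
from go import *
go(542,-143.5,43,TH-105)"
```

```text
to [ 542.  -143.5   43. ] shift [-0.0013 -0.      0.0001] turn 65.6  now [ 542.1 -143.5   41.7] psi -49.9 q6 0.48 F [ 0.4  0.4 -2.1] M [0.11 0.16 0.04] w 39.8 t 15.1333
```

Forces are low, so I'll carry on with the turn.

step_arm(
  targets=[
    [[0,0,0,6],[0,0,0,13],[0,0,0,20],[0,0,0,27],[0,0,0,33]],
  ],
)

```text
time: 15.55
tool_pos: [541.9, -143.1, 41.6]
tcp_rot: [2.554, 1.553, -0.468]
contact_force: [1.7, 1.6, -2.3]
grip_width: 40.2
```

step_arm(
  targets=[
    [[0,0,0,6],[0,0,0,13],[0,0,0,20],[0,0,0,27],[0,0,0,32.5]],
  ],
)

```text
time: 15.97
tool_pos: [541.9, -142.7, 41.6]
tcp_rot: [-3.136, 1.554, -0.449]
contact_force: [3.7, 1.2, -2.9]
grip_width: 39.8
```

```bash
python3 -c "
from go import *
go(542,-143.5,76,TH-105)"
```

```text
to [ 542.  -143.5   76. ] shift [-0.0344  0.0007 -0.0011] turn -0.5  now [ 541.9 -142.7   41.6] psi -116.0 q6 1.63 F [ 3.7  1.2 -2.9] M [0.13 0.   0.07] w 39.8 t 15.9667
```

step_arm(
  targets=[
    [[0,0,0,0],[0,0,0,0],[0,0,0,0],[0,0,0,0],[0,0,0,0]],
  ],
  jaw=0.3,
)

```text
time: 16.38
tool_pos: [541.8, -142.8, 41.7]
tcp_rot: [-3.141, 1.554, -0.453]
contact_force: [0.3, 0.6, 0.3]
grip_width: 63.1
```

step_arm(
  targets=[
    [[0,0,0,-4],[0,0,0,-10],[0,0,0,-17],[0,0,0,-24],[0,0,0,-31]],
  ],
)

```text
time: 16.8
tool_pos: [541.8, -142.8, 41.8]
tcp_rot: [2.589, 1.554, -0.458]
contact_force: [0.5, 0.4, -0.1]
grip_width: 64.5
```

step_arm(
  targets=[
    [[0,0,0,-7],[0,0,0,-14],[0,0,0,-21],[0,0,0,-28],[0,0,0,-34]],
  ],
)

```text
time: 17.22
tool_pos: [541.7, -142.9, 41.8]
tcp_rot: [1.984, 1.554, -0.462]
contact_force: [-0.2, -0.5, 0.7]
grip_width: 64.4
```

```bash
python3 -c "
from go import *
go(542,-143.5,42,-26)"
```

```text
to [ 542.  -143.5   42. ] shift [-0.0002  0.0006  0.0002] turn -24.2  now [ 541.7 -142.9   41.8] psi -50.2 q6 0.48 F [-0.2 -0.5  0.7] M [-0.07  0.03 -0.02] w 64.4 t 17.2167
```

step_arm(
  targets=[
    [[0,0.0005,0,-7],[0,0.0005,0,-14],[0,0.0005,0,-20],[0,0.0005,0,-24],[0,0.0005,0,-24]],
  ],
)

```text
time: 17.63
tool_pos: [542.0, -143.3, 41.8]
tcp_rot: [1.558, 1.554, -0.466]
contact_force: [-0.2, 0.3, -0.3]
grip_width: 64.3
```

step_arm(
  targets=[
    [[0,0,0,0],[0,0,0,0],[0,0,0,0],[0,0,0,0],[0,0,0,0]],
  ],
  jaw=1,
)

```text
time: 18.05
tool_pos: [542.0, -143.4, 41.9]
tcp_rot: [1.56, 1.554, -0.465]
contact_force: [-0.8, -0.6, -0.7]
grip_width: 35.5
```

step_arm(
  targets=[
    [[0,0,0,0],[0,0,0,0],[0,0,0,0],[0,0,0,0],[0,0,0,0]],
  ],
)

```text
time: 18.47
tool_pos: [542.2, -143.5, 41.9]
tcp_rot: [1.564, 1.553, -0.461]
contact_force: [2.0, -0.6, -0.6]
grip_width: 10.0
```

```bash
python3 -c "
from go import *
go(542,-143.5,42,-26)"
```

```text
to [ 542.  -143.5   42. ] shift [-0.0001 -0.0002  0.0001] turn -0.0  now [ 542.2 -143.5   41.9] psi -26.0 q6 0.06 F [ 2.  -0.6 -0.6] M [0.01 0.04 0.07] w 10.0 t 18.4667
```

step_arm(
  targets=[
    [[0,0,0,6],[0,0,0,12],[0,0,0,19],[0,0,0,26],[0,0,0,32]],
  ],
)

```text
time: 18.88
tool_pos: [541.9, -143.2, 41.7]
tcp_rot: [2.127, 1.554, -0.462]
contact_force: [0.1, 0.5, -0.1]
grip_width: 10.0
```

step_arm(
  targets=[
    [[0,0,0,2],[0,0,0,4],[0,0,0,6],[0,0,0,6],[0,0,0,6]],
  ],
)

```text
time: 19.3
tool_pos: [541.7, -143.2, 41.7]
tcp_rot: [2.236, 1.554, -0.457]
contact_force: [0.8, -0.2, 0.3]
grip_width: 9.8
```

step_arm(
  targets=[
    [[0,0,0,2],[0,0,0,4],[0,0,0,6],[0,0,0,6],[0,0,0,6]],
  ],
)

```text
time: 19.72
tool_pos: [541.7, -143.0, 41.7]
tcp_rot: [2.349, 1.555, -0.448]
contact_force: [2.0, 0.4, -0.5]
grip_width: 9.9
```

step_arm(
  targets=[
    [[0,0,0,2],[0,0,0,4],[0,0,0,6],[0,0,0,6],[0,0,0,6]],
  ],
)

```text
time: 20.13
tool_pos: [541.7, -143.0, 41.7]
tcp_rot: [2.458, 1.555, -0.441]
contact_force: [0.8, 1.1, 1.3]
grip_width: 10.1
```

step_arm(
  targets=[
    [[0,0,0,2],[0,0,0,4],[0,0,0,6],[0,0,0,6],[0,0,0,6]],
  ],
)

```text
time: 20.55
tool_pos: [541.7, -142.9, 41.7]
tcp_rot: [2.57, 1.555, -0.432]
contact_force: [0.1, 0.3, 0.6]
grip_width: 9.9
```

```bash
python3 -c "
from go import *
go(542,-143.5,42,-26)"
```

```text
to [ 542.  -143.5   42. ] shift [-0.0003  0.0006 -0.0002] turn -56.0  now [ 541.7 -142.9   41.7] psi -82.0 q6 1.04 F [0.1 0.3 0.6] M [ 0.3   0.29 -0.04] w 9.9 t 20.55
```

step_arm(
  targets=[
    [[0,0,0,4],[0,0,0,8],[0,0,0,12],[0,0,0,16],[0,0,0,16]],
  ],
)

```text
time: 20.97
tool_pos: [541.7, -142.7, 41.9]
tcp_rot: [2.867, 1.555, -0.415]
contact_force: [0.4, 1.8, 1.8]
grip_width: 9.5
```

step_arm(
  targets=[
    [[0,0,0,0],[0,0,0,0],[0,0,0,0],[0,0,0,0],[0,0,0,0]],
  ],
  jaw=0.5,
)

```text
time: 21.38
tool_pos: [541.7, -142.8, 41.8]
tcp_rot: [2.86, 1.555, -0.421]
contact_force: [0.6, 0.2, 0.1]
grip_width: 38.6
```

```bash
python3 -c "
from go import *
go(542,-143.5,68,-25.5)"
```

```text
to [ 542.  -143.5   68. ] shift [-0.0262  0.0008 -0.0008] turn -72.5  now [ 541.7 -142.8   41.8] psi -98.0 q6 1.32 F [0.6 0.2 0.1] M [ 0.    0.19 -0.01] w 38.6 t 21.3833
```

step_arm(
  targets=[
    [[-0.01,0,0,0],[-0.02,0,0,0],[-0.027,0,0,0],[-0.027,0,0,0],[-0.027,0,0,0]],
  ],
)

```text
time: 21.8
tool_pos: [541.7, -142.8, 69.8]
tcp_rot: [2.863, 1.553, -0.418]
contact_force: [-0.3, 0.2, -0.1]
grip_width: 45.7
```

step_arm(
  targets=[
    [[0,0,0,0],[0,0,0,0],[0,0,0,0],[0,0,0,0],[0.001,0,0,0]],
  ],
  jaw=1,
)

```text
time: 22.22
tool_pos: [541.8, -142.8, 68.7]
tcp_rot: [2.862, 1.553, -0.419]
contact_force: [-0.1, -0.3, 0.0]
grip_width: 17.4
```

step_arm(
  targets=[
    [[0.0005,0,0,0],[0.001,0,0,0],[0.0015,0,0,0],[0.0015,0,0,0],[0.0015,0,0,0]],
  ],
)

```text
time: 22.63
tool_pos: [541.8, -142.8, 67.1]
tcp_rot: [2.861, 1.553, -0.42]
contact_force: [0.7, 0.2, 0.2]
grip_width: 0.3
```

step_arm(
  targets=[
    [[0.0003,0,0,0],[0.0006,0,0,0],[0.0008,0,0,0],[0.0008,0,0,0],[0.0008,0,0,0]],
  ],
)

```text
time: 23.05
tool_pos: [541.8, -142.8, 66.3]
tcp_rot: [2.863, 1.553, -0.418]
contact_force: [-0.2, 0.3, 0.2]
grip_width: 0.2
```

step_arm(
  targets=[
    [[0.0003,0,0,0],[0.0006,0,0,0],[0.0008,0,0,0],[0.0008,0,0,0],[0.0008,0,0,0]],
  ],
)

```text
time: 23.47
tool_pos: [541.8, -142.8, 65.5]
tcp_rot: [2.862, 1.553, -0.419]
contact_force: [0.1, -0.1, -0.1]
grip_width: 0.4
```

step_arm(
  targets=[
    [[0.0003,0,0,0],[0.0006,0,0,0],[0.0006,0,0,0],[0.0006,0,0,0],[0.0006,0,0,0]],
  ],
)

```text
time: 23.88
tool_pos: [541.8, -142.8, 64.9]
tcp_rot: [2.862, 1.553, -0.419]
contact_force: [0.4, -0.3, 1.6]
grip_width: 0.6
```

step_arm(
  targets=[
    [[0.0003,0,0,0],[0.0006,0,0,0],[0.0006,0,0,0],[0.0006,0,0,0],[0.0006,0,0,0]],
  ],
)

```text
time: 24.3
tool_pos: [541.8, -142.9, 64.6]
tcp_rot: [2.856, 1.553, -0.425]
contact_force: [-1.9, 1.1, 4.4]
grip_width: 0.2
```

step_arm(
  targets=[
    [[0.0003,0,0,0],[0.0006,0,0,0],[0.001,0,0,0],[0.001,0,0,0],[0.001,0,0,0]],
  ],
)

```text
time: 24.72
tool_pos: [541.8, -142.9, 64.3]
tcp_rot: [2.85, 1.553, -0.431]
contact_force: [-3.9, 1.2, 8.9]
grip_width: 0.4
```

step_arm(
  targets=[
    [[0.0003,0,0,0],[0.0006,0,0,0],[0.001,0,0,0],[0.001,0,0,0],[0.001,0,0,0]],
  ],
)

```text
time: 25.13
tool_pos: [541.8, -143.0, 64.2]
tcp_rot: [2.845, 1.552, -0.436]
contact_force: [-3.4, 1.2, 10.9]
grip_width: 0.3
```

Run:
```python
from go import *
go(542,-143,70)
for e in ([1.536,1.553,-.482],bot.get_obs()["tcp_rot"]): print(Ro.from_euler("xyz",e).as_matrix().round(4)[2], Ro.from_euler("xyz",e).as_matrix().round(4)[:,1])
a=cap("scene"); save(a,"s7.png",(290,150,410,250),5)
```

```text
to [ 542 -143   70] shift [-0.0058  0.     -0.0003] turn 0  now [ 541.8 -143.    64.2] psi -98.0 q6 1.32 F [-3.4  1.2 10.9] M [ 0.17  0.86 -0.02] w 0.3 t 25.1333
[-9.998e-01  1.780e-02  6.000e-04] [ 0.9015 -0.4324  0.0178]
[-0.9998  0.0054 -0.0177] [-0.1391 -0.9903  0.0054]
```

View pics/s7.png

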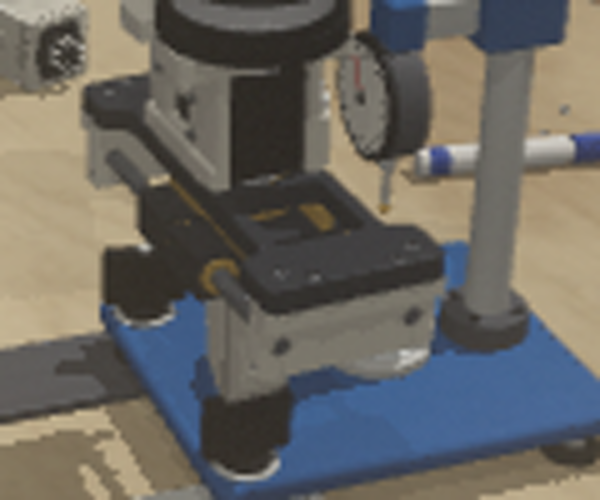

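The wing now shows at about −177°, with the foot down about 3.9 mm. Tool tilt makes the two press tests hard to compare, so I'll repeat the touch in exactly the orientation of the first test.

step_arm(
  targets=[
    [[-0.002,0,0,0],[-0.004,0,0,-4],[-0.004,0,0,-11],[-0.004,0,0,-18],[-0.004,0,0,-25]],
  ],
)

```text
time: 25.6
tool_pos: [541.8, -142.9, 67.9]
tcp_rot: [2.408, 1.552, -0.43]
contact_force: [-0.2, 0.3, -0.7]
grip_width: 0.8
```

step_arm(
  targets=[
    [[0,0,0,-7],[0,0,0,-14],[0,0,0,-21],[0,0,0,-28],[0,0,0,-34]],
  ],
)

```text
time: 26.02
tool_pos: [541.7, -142.8, 67.5]
tcp_rot: [1.813, 1.553, -0.426]
contact_force: [-0.8, 0.1, -0.7]
grip_width: 0.7
```

step_arm(
  targets=[
    [[0,0,0,-7],[0,0,0,-13.3],[0,0,0,-13.3],[0,0,0,-13.3],[0,0,0,-13.3]],
  ],
)

```text
time: 26.43
tool_pos: [541.7, -142.8, 67.3]
tcp_rot: [1.588, 1.553, -0.423]
contact_force: [-0.3, 0.2, -0.3]
grip_width: 0.7
```

```bash
python3 -c "
from go import *
go(541.9,-143.2,66,-25.6); print(Ro.from_euler('xyz',bot.get_obs()['tcp_rot']).as_matrix()[2].round(4))"
```

```text
to [ 541.9 -143.2   66. ] shift [0.0013 0.0003 0.0003] turn 0.4  now [ 541.7 -142.8   67.3] psi -25.2 q6 0.05 F [-0.3  0.2 -0.3] M [-0.05  0.09 -0.01] w 0.7 t 26.4333
[-9.998e-01  1.790e-02 -3.000e-04]
```

step_arm(
  targets=[
    [[0.0005,0.0003,0.0003,0.4],[0.001,0.0003,0.0003,0.4],[0.0015,0.0003,0.0003,0.4],[0.0016,0.0003,0.0003,0.4],[0.0016,0.0003,0.0003,0.4]],
  ],
)

```text
time: 26.85
tool_pos: [541.8, -143.2, 65.6]
tcp_rot: [1.594, 1.553, -0.424]
contact_force: [-0.1, 1.0, 0.5]
grip_width: 0.6
```

step_arm(
  targets=[
    [[0.0002,0,0,0],[0.0004,0,0,0],[0.0004,0,0,0],[0.0004,0,0,0],[0.0004,0,0,0]],
  ],
)

```text
time: 27.27
tool_pos: [541.9, -143.2, 65.3]
tcp_rot: [1.596, 1.553, -0.422]
contact_force: [-0.5, 0.5, 0.0]
grip_width: 0.7
```

step_arm(
  targets=[
    [[0.0002,0,0,0],[0.0004,0,0,0],[0.0004,0,0,0],[0.0004,0,0,0],[0.0004,0,0,0]],
  ],
)

```text
time: 27.68
tool_pos: [541.9, -143.2, 64.9]
tcp_rot: [1.596, 1.553, -0.422]
contact_force: [0.4, 0.4, 0.3]
grip_width: 0.4
```

step_arm(
  targets=[
    [[0.0003,0,0,0],[0.0006,0,0,0],[0.001,0,0,0],[0.001,0,0,0],[0.001,0,0,0]],
  ],
)

```text
time: 28.1
tool_pos: [542.0, -143.3, 64.5]
tcp_rot: [1.59, 1.552, -0.427]
contact_force: [-2.6, 0.5, 5.3]
grip_width: 0.3
```

```bash
python3 -c "
from h import *
o=bot.get_obs();print(o['tool_pos'],o['contact_force'])"
```

```text
[ 541.96812827 -143.28205041   64.51141748] [-2.5627268   0.52656704  5.2860542 ]
```

step_arm(
  targets=[
    [[0.0003,0,0,0],[0.0006,0,0,0],[0.001,0,0,0],[0.001,0,0,0],[0.001,0,0,0]],
  ],
)

```text
time: 28.52
tool_pos: [541.9, -143.3, 64.3]
tcp_rot: [1.584, 1.552, -0.434]
contact_force: [-2.4, -0.2, 8.7]
grip_width: 0.3
```

```bash
python3 -c "
from h import *
o=bot.get_obs();print(o['tool_pos'],o['contact_force'])"
```

```text
[ 541.93033458 -143.33467772   64.27571166] [-2.40170956 -0.15731075  8.71240496]
```

The foot now bears straight away: about 14 N/mm from first contact, with no rocking range. The knob top has risen only about 0.1–0.2 mm, which puts it just past touch. It still needs roughly 0.55 mm (25°), so I'll re-grip across the wing.

step_arm(
  targets=[
    [[-0.003,0,0,0],[-0.006,0,0,7],[-0.006,0,0,14],[-0.006,0,0,21],[-0.006,0,0,28]],
  ],
  jaw=0.45,
)

```text
time: 28.93
tool_pos: [541.9, -143.3, 70.2]
tcp_rot: [2.082, 1.552, -0.431]
contact_force: [-0.2, 0.0, -0.7]
grip_width: 29.3
```

step_arm(
  targets=[
    [[0,0,0,7],[0,0,0,14],[0,0,0,21],[0,0,0,28],[0,0,0,35]],
  ],
)

```text
time: 29.35
tool_pos: [541.9, -143.2, 69.9]
tcp_rot: [2.699, 1.552, -0.431]
contact_force: [-0.3, -0.1, 0.0]
grip_width: 50.4
```

```bash
python3 -c "
from go import *
go(541.9,-143.2,42,-98)"
```

```text
to [ 541.9 -143.2   42. ] shift [ 0.0279 -0.0003  0.0005] turn 8.7  now [ 541.9 -143.2   69.9] psi -89.3 q6 1.16 F [-0.3 -0.1  0. ] M [-0.02  0.19 -0.02] w 50.4 t 29.35
```

step_arm(
  targets=[
    [[0,0,0,6],[0.009,0,0.0005,8.7],[0.018,0,0.0005,8.7],[0.027,0,0.0005,8.7],[0.028,0,0.0005,8.7]],
  ],
)

```text
time: 29.77
tool_pos: [540.7, -143.0, 39.8]
tcp_rot: [2.842, 1.556, -0.437]
contact_force: [-0.1, -0.2, -0.5]
grip_width: 50.5
```

step_arm(
  targets=[
    [[0,0,0,0],[0,0,0,0],[0,0,0,0],[0,0,0,0],[0,0,0,0]],
  ],
  jaw=1,
)

```text
time: 30.18
tool_pos: [540.9, -143.1, 40.2]
tcp_rot: [2.846, 1.555, -0.433]
contact_force: [0.6, -0.7, 0.4]
grip_width: 22.0
```

step_arm(
  targets=[
    [[0,0,0,0],[0,0,0,0],[0,0,0,0],[0,0,0,0],[0,0,0,0]],
  ],
)

```text
time: 30.6
tool_pos: [541.2, -143.0, 40.4]
tcp_rot: [2.863, 1.555, -0.416]
contact_force: [1.2, 1.0, 2.0]
grip_width: 10.1
```

```bash
python3 -c "
from go import *
go(541.9,-143.2,42,-98)"
```

```text
to [ 541.9 -143.2   42. ] shift [-0.0016  0.0001 -0.0008] turn 0.1  now [ 541.2 -143.    40.4] psi -97.9 q6 1.31 F [1.2 1.  2. ] M [0.36 0.11 0.03] w 10.1 t 30.6
```

step_arm(
  targets=[
    [[0,0,0,6],[0,0,0,12],[0,0,0,18],[0,0,0,23],[0,0,0,23]],
  ],
)

```text
time: 31.02
tool_pos: [541.4, -142.5, 40.6]
tcp_rot: [-2.978, 1.554, -0.378]
contact_force: [0.8, 4.0, 2.5]
grip_width: 9.3
```

```bash
python3 -c "
from go import *
go(541.9,-143.2,42,-123)"
```

```text
to [ 541.9 -143.2   42. ] shift [-0.0014  0.0003 -0.0008] turn 1.9  now [ 541.4 -142.5   40.6] psi -121.1 q6 1.72 F [0.8 4.  2.5] M [ 0.61  0.07 -0.04] w 9.3 t 31.0167
```

step_arm(
  targets=[
    [[0,0,0,0],[0,0,0,0],[0,0,0,0],[-0.005,0,0,0],[-0.01,0,0,0]],
  ],
  jaw=0.5,
)

```text
time: 31.43
tool_pos: [540.9, -142.6, 50.7]
tcp_rot: [-2.989, 1.555, -0.389]
contact_force: [0.0, -0.3, -0.3]
grip_width: 38.5
```

step_arm(
  targets=[
    [[-0.01,0,0,-3],[-0.02,0,0,-10],[-0.021,0,0,-17],[-0.021,0,0,-24],[-0.021,0,0,-31]],
  ],
)

```text
time: 31.85
tool_pos: [540.9, -142.8, 72.6]
tcp_rot: [2.735, 1.554, -0.401]
contact_force: [0.1, 0.5, -0.7]
grip_width: 46.0
```

```bash
python3 -c "
from go import *
go(541.9,-143.2,66.5,-25.4)"
```

```text
to [ 541.9 -143.2   66.5] shift [ 0.0061  0.0004 -0.0009] turn -64.3  now [ 540.9 -142.8   72.6] psi -89.7 q6 1.17 F [ 0.1  0.5 -0.7] M [-0.02  0.21  0.02] w 46.0 t 31.85
```

step_arm(
  targets=[
    [[0,0,0,-7],[0,0,0,-14],[0,0,0,-21],[0,0,0,-28],[0,0,0,-35]],
  ],
  jaw=1,
)

```text
time: 32.27
tool_pos: [541.0, -142.9, 73.2]
tcp_rot: [2.112, 1.553, -0.406]
contact_force: [-0.2, 0.1, -0.4]
grip_width: 17.2
```

step_arm(
  targets=[
    [[0,0,0,-7],[0.001,0,0,-14],[0.002,0,0,-21],[0.003,0,0,-27],[0.003,0,0,-29]],
  ],
)

```text
time: 32.68
tool_pos: [541.1, -143.1, 70.6]
tcp_rot: [1.59, 1.553, -0.416]
contact_force: [0.3, -0.2, -1.2]
grip_width: 0.3
```

```bash
python3 -c "
from go import *
go(541.9,-143.2,66.2,-25.6)"
```

```text
to [ 541.9 -143.2   66.2] shift [ 0.0044  0.0007 -0.0003] turn 0.7  now [ 541.1 -143.1   70.6] psi -24.9 q6 0.04 F [ 0.3 -0.2 -1.2] M [-0.05  0.12  0.01] w 0.3 t 32.6833
```

step_arm(
  targets=[
    [[0.0015,0.0007,-0.0003,0.7],[0.003,0.0007,-0.0003,0.7],[0.0042,0.0007,-0.0003,0.7],[0.0044,0.0007,-0.0003,0.7],[0.0044,0.0007,-0.0003,0.7]],
  ],
)

```text
time: 33.1
tool_pos: [541.8, -143.2, 66.1]
tcp_rot: [1.6, 1.553, -0.418]
contact_force: [0.8, -0.4, 0.6]
grip_width: 0.3
```

step_arm(
  targets=[
    [[0.0002,0,0,0],[0.0004,0,0,0],[0.0004,0,0,0],[0.0004,0,0,0],[0.0004,0,0,0]],
  ],
)

```text
time: 33.52
tool_pos: [541.9, -143.2, 65.7]
tcp_rot: [1.602, 1.553, -0.417]
contact_force: [0.1, -0.1, 0.6]
grip_width: 0.4
```

step_arm(
  targets=[
    [[0.0002,0,0,0],[0.0004,0,0,0],[0.0004,0,0,0],[0.0004,0,0,0],[0.0004,0,0,0]],
  ],
)

```text
time: 33.93
tool_pos: [541.9, -143.1, 65.3]
tcp_rot: [1.598, 1.553, -0.42]
contact_force: [0.4, 0.7, -0.3]
grip_width: 0.6
```

```bash
python3 -c "
from h import *
o=bot.get_obs();print(o['tool_pos'],o['contact_force'])"
```

```text
[ 541.85211637 -143.14686071   65.31707135] [ 0.35797509  0.67963742 -0.33758706]
```

step_arm(
  targets=[
    [[0.0003,0,0,0],[0.0006,0,0,0],[0.0008,0,0,0],[0.0008,0,0,0],[0.0008,0,0,0]],
  ],
)

```text
time: 34.35
tool_pos: [541.9, -143.2, 64.9]
tcp_rot: [1.599, 1.553, -0.42]
contact_force: [-2.0, 0.0, 5.2]
grip_width: -0.2
```

```bash
python3 -c "
from h import *
o=bot.get_obs();print(o['tool_pos'],o['contact_force'])"
```

```text
[ 541.89330981 -143.20684347   64.86289424] [-2.03985105  0.00747434  5.18068366]
```

step_arm(
  targets=[
    [[0.0003,0,0,0],[0.0006,0,0,0],[0.001,0,0,0],[0.001,0,0,0],[0.001,0,0,0]],
  ],
)

```text
time: 34.77
tool_pos: [541.9, -143.3, 64.6]
tcp_rot: [1.591, 1.552, -0.427]
contact_force: [-2.8, 1.4, 8.8]
grip_width: 0.1
```

```bash
python3 -c "
from h import *
o=bot.get_obs();print(o['tool_pos'],o['contact_force'])"
```

```text
[ 541.94818315 -143.29244886   64.64317013] [-2.80184624  1.40757203  8.76452053]
```

The knob top rose 0.36 mm for a 0.51 mm foot extension, so the foot is bearing and sits about 0.6–0.8 mm past touch. Now I'll press the front-left knob to check that it hasn't lost its load.

```bash
python3 -c "
from go import *
go(*st(-150,-40),80);go(*st(-150,65),80,TH+15);go(*st(-80,65),75,TH+15)"
```

```text
to [ 477.2 -106.    80. ] shift [-0.0167 -0.0742 -0.0056] turn 0  now [ 541.9 -143.3   64.6] psi -25.7 q6 0.05 F [-2.8  1.4  8.8] M [ 0.03  0.61 -0.05] w 0.1 t 34.7667
to [496.4  -2.8  80. ] shift [-0.0172 -0.1017 -0.1069] turn -30.2  now [ 541.9 -143.3   64.6] psi -25.7 q6 0.05 F [-2.8  1.4  8.8] M [ 0.03  0.61 -0.05] w 0.1 t 34.7667
to [565.2 -15.5  75. ] shift [-0.0109 -0.0342 -0.1252] turn -30.2  now [ 541.9 -143.3   64.6] psi -25.7 q6 0.05 F [-2.8  1.4  8.8] M [ 0.03  0.61 -0.05] w 0.1 t 34.7667
```

step_arm(
  targets=[
    [[-0.008,0,0,0],[-0.016,-0.015,0,0],[-0.016,-0.04,-0.003,0],[-0.016,-0.066,-0.01,0],[-0.016,-0.085,-0.035,0]],
  ],
)

```text
time: 35.18
tool_pos: [478.0, -75.5, 79.1]
tcp_rot: [1.55, 1.554, -0.471]
contact_force: [1.2, -0.0, 0.2]
grip_width: 0.1
```

step_arm(
  targets=[
    [[0,-0.005,-0.025,-6],[0,-0.01,-0.05,-12],[0,-0.015,-0.072,-18],[0,-0.0165,-0.075,-24],[0,-0.0165,-0.075,-30]],
  ],
)

```text
time: 35.6
tool_pos: [496.0, 0.9, 79.0]
tcp_rot: [1.041, 1.553, -0.449]
contact_force: [0.7, -1.3, 0.5]
grip_width: 0.8
```

```bash
python3 -c "
from go import *
go(*st(-80,65),72,TH+15)"
```

```text
to [565.2 -15.5  72. ] shift [0.0082 0.0675 0.0219] turn 0.1  now [496.    0.9  79. ] psi 4.6 q6 -0.23 F [ 0.7 -1.3  0.5] M [-0.12  0.04  0.08] w 0.8 t 35.6
```

step_arm(
  targets=[
    [[0,0.016,0.006,0],[0.002,0.036,0.013,0],[0.005,0.055,0.02,0],[0.007,0.0675,0.022,0],[0.008,0.0675,0.022,0]],
  ],
)

```text
time: 36.02
tool_pos: [567.6, -16.2, 72.2]
tcp_rot: [1.084, 1.551, -0.406]
contact_force: [-0.8, -0.2, -0.1]
grip_width: 0.5
```

step_arm(
  targets=[
    [[0.001,0,0,0],[0.002,0,0,0],[0.003,0,0,0],[0.003,0,0,0],[0.003,0,0,0]],
  ],
)

```text
time: 36.43
tool_pos: [567.2, -16.1, 69.3]
tcp_rot: [1.082, 1.551, -0.409]
contact_force: [-0.7, 0.3, 0.6]
grip_width: 0.2
```

```bash
python3 -c "
from go import *
go(*st(-80,65),67,TH+15)"
```

```text
to [565.2 -15.5  67. ] shift [ 0.0022 -0.002  -0.0007] turn 0.1  now [567.2 -16.1  69.3] psi 4.6 q6 -0.24 F [-0.7  0.3  0.6] M [-0.04  0.06  0.05] w 0.2 t 36.4333
```

step_arm(
  targets=[
    [[0.0007,-0.002,-0.0005,0],[0.0014,-0.002,-0.0005,0],[0.0018,-0.002,-0.0005,0],[0.0018,-0.002,-0.0005,0],[0.0018,-0.002,-0.0005,0]],
  ],
)

```text
time: 36.85
tool_pos: [565.2, -15.7, 67.5]
tcp_rot: [1.082, 1.551, -0.409]
contact_force: [-0.6, 0.4, -0.8]
grip_width: 0.5
```

step_arm(
  targets=[
    [[0.0003,0,0,0],[0.0006,0,0,0],[0.0008,0,0,0],[0.0008,0,0,0],[0.0008,0,0,0]],
  ],
)

```text
time: 37.27
tool_pos: [565.2, -15.7, 66.6]
tcp_rot: [1.08, 1.551, -0.411]
contact_force: [-0.2, -0.5, -0.1]
grip_width: 0.7
```

step_arm(
  targets=[
    [[0.0003,0,0,0],[0.0006,0,0,0],[0.0008,0,0,0],[0.0008,0,0,0],[0.0008,0,0,0]],
  ],
)

```text
time: 37.68
tool_pos: [565.2, -15.7, 65.8]
tcp_rot: [1.08, 1.551, -0.41]
contact_force: [-0.4, -0.3, 0.4]
grip_width: 0.6
```

step_arm(
  targets=[
    [[0.0003,0,0,0],[0.0006,0,0,0],[0.0008,0,0,0],[0.0008,0,0,0],[0.0008,0,0,0]],
  ],
)

```text
time: 38.1
tool_pos: [565.2, -15.7, 65.2]
tcp_rot: [1.083, 1.551, -0.408]
contact_force: [-0.5, -0.3, 2.5]
grip_width: 0.5
```

```bash
python3 -c "
from h import *
o=bot.get_obs();print(o['tool_pos'],o['contact_force'])"
```

```text
[565.24273964 -15.72924453  65.16388241] [-0.46202695 -0.25358589  2.47895748]
```

step_arm(
  targets=[
    [[0.0003,0,0,0],[0.0006,0,0,0],[0.0008,0,0,0],[0.0008,0,0,0],[0.0008,0,0,0]],
  ],
)

```text
time: 38.52
tool_pos: [565.3, -15.7, 64.9]
tcp_rot: [1.087, 1.551, -0.403]
contact_force: [-1.5, 0.7, 5.7]
grip_width: 0.2
```

```bash
python3 -c "
from h import *
o=bot.get_obs();print(o['tool_pos'],o['contact_force'])"
```

```text
[565.25725419 -15.67454007  64.87675939] [-1.52673844  0.72012224  5.71389851]
```

step_arm(
  targets=[
    [[0.0003,0,0,0],[0.0006,0,0,0],[0.001,0,0,0],[0.001,0,0,0],[0.001,0,0,0]],
  ],
)

```text
time: 38.93
tool_pos: [565.3, -15.6, 64.7]
tcp_rot: [1.094, 1.551, -0.396]
contact_force: [-3.7, 1.4, 9.1]
grip_width: 0.6
```

```bash
python3 -c "
from h import *
o=bot.get_obs();print(o['tool_pos'],o['contact_force'])"
```

```text
[565.29531044 -15.62696862  64.69229018] [-3.74466658  1.36174923  9.12926289]
```

Both front knobs are stiff from first contact. I'll retreat and take a final look.

step_arm(
  targets=[
    [[-0.01,0,0,0],[-0.015,-0.02,0,0],[-0.02,-0.05,0,0],[-0.04,-0.085,0,0],[-0.07,-0.11,0,0]],
  ],
)

```text
time: 39.35
tool_pos: [450.1, -23.5, 131.1]
tcp_rot: [0.984, 1.557, -0.506]
contact_force: [0.8, 0.7, 0.8]
grip_width: 0.3
```

step_arm(
  targets=[
    [[-0.03,-0.01,-0.03,0],[-0.06,-0.01,-0.06,0],[-0.09,-0.01,-0.1,0],[-0.1,-0.01,-0.14,0],[-0.1,-0.01,-0.14,0]],
  ],
)

```text
time: 39.77
tool_pos: [428.2, 119.9, 233.3]
tcp_rot: [1.267, 1.553, -0.22]
contact_force: [-0.6, -0.0, -1.2]
grip_width: 0.6
```

step_arm(
  targets=[
    [[0,0,-0.03,0],[0,0,-0.06,0],[0,0,-0.08,0],[0,0,-0.08,0],[0,0,-0.08,0]],
  ],
)

```text
time: 40.18
tool_pos: [421.3, 200.0, 232.6]
tcp_rot: [1.229, 1.553, -0.257]
contact_force: [1.0, 0.4, 0.7]
grip_width: 0.3
```

Run:
```python
from go import *
from m import measure
a=cap("scene"); b=cap("top"); measure(a,b); W=cloud(b)
for p in ((542,-143.5),(566,-15.5)):
    q=W[(np.hypot(W[...,0]-p[0],W[...,1]-p[1])<28)&(W[...,2]>52)&(W[...,2]<80)]; print(len(q),np.median(q,0) if len(q) else 0, cv2.minAreaRect(q[:,:2].astype(np.float32)) if len(q)>5 else 0)
o=bot.get_obs(); print(o["time"],o["tool_pos"],o["contact_force"])
cv2.imwrite("pics/f.png",np.hstack([b["color"][110:310,170:470,::-1],a["color"][110:310,200:500,::-1]]))
```

```text
orange [381 255  12  29 188] [386.37765957 269.45744681] 17.015435472188795 [ 335.59496618 -215.37166278    5.89911566] ((338.1353454589844, -214.3458709716797), (80.92250061035156, 19.64561653137207), 12.239060401916504)
basez 28.512843962839593
rect ((631.0584106445312, -94.09391784667969), (163.5835723876953, 193.30661010742188), 79.21928405761719)
plane [-1.52087016e-03  1.59937396e-04  2.84893220e+01]
56 [ 540.64935553 -143.22369699   63.13959642] ((541.0178833007812, -143.02996826171875), (12.893431663513184, 38.85553741455078), 52.37026596069336)
52 [563.95274446 -15.41261138  62.8979097 ] ((565.6453857421875, -15.54310417175293), (12.6356840133667, 39.031166076660156), 77.5301513671875)
40.2833 [421.54767803 198.81102941 232.65924016] [0.40764976 0.02986272 0.86099925]
```

View pics/f.png

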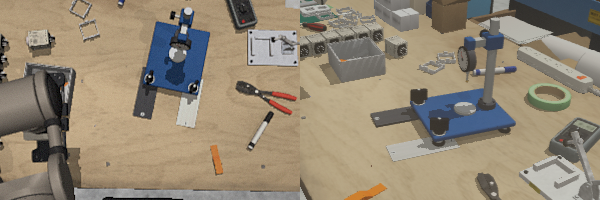

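```bash
python3 -c "
from plant import bot
bot.close_job()"
```

```text
the job is handed in; nothing more can be done
```

I pulled the shim out from under the front-right foot and dropped it in the grey box. I then turned the front-right knob about 200° clockwise, driving that foot down about 4.5 mm, and handed the job in at about 40 s. I did not touch the left knob's setting.

**Rocking:** At the start the front-right foot hung about 3.5 mm clear and the stand rocked at about 5 N. In the last press tests both front knobs were stiff from first contact (front right about 16 N/mm, front left 11–18 N/mm), with no rocking left.

**Load share:** I did not measure the foot loads directly. The rise of the knob top puts the foot about 0.6 mm past first touch. The first gap measurement suggests 0.8–1.1 mm. The target was about 0.8 mm, and the limit 1.1 mm. These estimates do not fully agree.

**Knob angle:** The final camera view reads the wing about 6° further round than my turn count. That is within the depth noise.

**Other checks:**
- The stand is within about 1 mm of where it was.
- I saw nothing else disturbed.
- I confirmed the shim in the box by colour right after the drop. The arm hid it in the final picture.
- The gripper briefly read about 10 N while opening inside the box.

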